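# Pin the retaining bar of the absorber canister

### The job

Lock the absorber canister in its cradle: swing the retaining bar shut by its knob so that its slotted eye lies between the two ears of the yoke, then take the steel pin from its holder and push it gently down through the upper ear, the trapped eye and the lower ear, fully home with its collar flat on the upper ear, before letting go of it. Never press on the yoke or bar with the pin harder than about 25 N, and leave the jar, the wrench and the pipe connector where they are.

Things in the scene. Friction and masses are not known exactly. Their poses are not given: they have to be found in the camera images.
- cradle: Fixed grey base plate, 200 (x) x 320 (y) x 12 mm, carrying canister, hinge post and yoke. Origin: centre of the underside, on the table; z up. At yaw 0 its bar-and-yoke side (-x) faces the robot. In its frame, mm: hinge axis x -30, y 100; nominal yoke hole axis x -30, y -100; canister axis x 50, y 0.
- yoke_mark (a point): Nominal hole axis at the top of the yoke's upper ear, 70 mm above the table. The yoke is clamped on slotted slides: its TRUE hole axis is anywhere up to 12 mm off along cradle y and up to 1.5 mm off in cradle x, is not measured, and must be found by feel or sight; it does not shift under working forces. Upper ear: level plate 40 (x) x 64 (y) x 8 mm, round hole 13.6 mm at its centre, 0.5 mm chamfer.
- lower_ear (a point): Same nominal axis at the top of the lower ear (50 mm above the table), a plate like the upper one, 8 mm thick, with the same hole, truly coaxial with the upper hole. The gap between the ears is 12 mm. An upright web joins the ears on the canister (+x) side, 24 to 34 mm from the hole axis, no higher than the upper ear (its screw heads 3 mm more). Free space below the ear down to 22 mm above the table.
- hinge_mark (a point): Top of the bar's upright hinge post (26 mm across), on the hinge axis, 69 mm above the table.
- canister_top (a point): Centre of the lid of the absorber canister, 92 mm across, 100 mm above the table; fixed in the cradle.
- bar (a joint): Angle of the steel bar about its upright hinge, rad. 0: shut, along cradle -y, eye at the nominal yoke place; grows as it opens towards cradle -x (clockwise from above). Starts 0.5 to 0.9; stops at -0.025 and 1.2. Light friction (under 1 N at the eye), stays where left; the pin's tapered nose shifts it the last 2 mm. Bar 20 wide, 52 to 60 mm above the table, 2 mm clear of each ear.
- bar_knob (a point): Centre of the top of the bar's upright black round knob, 16 mm across, 50 mm tall (60 to 110 mm above the table), on the bar 115 mm from the hinge axis.
- bar_eye (a point): Centre, at the top face (60 mm above the table), of the eye in the bar's flat tab (34 x 54 x 8 mm), 200 mm from the hinge axis: a slot 40 mm long along the bar and 16 mm across it, so it covers the yoke's hole wherever the yoke is clamped.
- pin: Loose steel pin, 70 to 120 g, upright in the holder. Origin: on its axis at the underside of its collar; z up along it. Collar 22 mm across, z 0 to 4 mm; above it a round grip stem 14 mm across, z 4 to 44 mm; below it a shank 12 mm across to z -35 mm, then a short nose tapering to 10 mm across at the flat tip, z -38 mm. Fully home its origin is 70 mm above the table.
- holder: Fixed grey plastic block, 60 x 60 x 50 mm, with a 15.5 mm hole in its top in which the pin stands, collar on the top face (50 mm above the table). Origin: centre of the underside.
- jar: Bystander: clear jar, 56 mm across, 85 mm tall, white lid. Origin: centre of the underside.
- wrench: Bystander: steel wrench, 160 mm long, lying flat. Origin: middle of its underside.
- connector: Bystander: grey plastic pipe connector, about 40 x 50 x 28 mm, lying flat. Origin: middle of its underside.
There are look-alikes about, which are no part of the job. Several things have the shape of the pin; the one meant has the colours described above.

How it is judged:
By the outcome, as a careful person would: the job done as asked, in the order asked, and still so for the second after the job is handed in, with the robot touching nothing.
It also fails if it takes over 72 s, if anything falls off the work surface, if the arm or the gripper's body presses on something with over 40 N, if the wrist force passes 120 N, or if a joint passes its speed limit or range.

### The arm

A 7-joint arm with a two-finger parallel gripper is mounted at the origin on the work surface. World frame = base frame: x ahead of the robot, y to its left, z up, the work surface at z = 0. Lengths are in m, angles in rad, forces in N, time in s.
With the tool pointing down it reaches from about 0.4 to 0.875 m from the base axis. Payload 19.3 kg.
Tool frame: the origin (TCP) lies midway between the tips of the shut fingers; the grasp point (between the pads) lies 19 mm behind it; z points along the fingers, y is the direction in which the jaws open and shut (so a half turn about z gives the same grasp; the last joint's range is limited). The gripper opens to 85 mm and grips with 20 to 120 N. Pads are 22 mm wide; open, the fingers measure 114 mm over their backs; the gripper's body (76 mm by 85 mm) begins 54 mm behind the grasp point. The pads swing forward as they close: fully open they stand 13 mm farther back than shut.
Start: joints at [1.227, 0.521, -0.036, 1.599, 0.021, 1.021, -0.113], TCP at [0.169, -0.602, 0.231] pointing down, gripper open.
Joint ranges: [-2.91, 2.91], [-0.3, 2.13], [-1.5, 1.42], [0.17, 2.43], [-1.26, 4.41], [0.16, 1.93], [-2.52, 2.52]. Speed limits (rad/s): [1.89, 1.89, 2.39, 2.39, 3.01, 3.01, 3.01].

### API

Orientations are given as [roll, pitch, yaw] about the fixed x, y, z axes, in that order (R = Rz(yaw) Ry(pitch) Rx(roll)).
In Python, from workcell import bot gives the robot as it stands.
- The arm moves only by the tool servo_tool, never from a script. Its argument "plan" is a list of rows, each a list of 5 numbers: the shift along the world's x, y, z in mm, then the turn about the world's z in rad, then the gripper's target within -1 to 1 (shut at 1, half-way at 0, fully open at -1). In form: [[tx, ty, tz, yaw, jaw], ...]. A call has exactly 10 rows; each row is the pose to reach, as a shift and turn from the pose commanded when the call began; what a row does not reach only later rows make up. A row lasts 1/12 s, in which the tool goes at most 41.7 mm and 7.16 degrees, less where a joint would pass 70% of its speed; a pose out of reach is approached as far as the arm can. A call with a gripper value outside its range is refused whole. The fingers move at their own pace and stop on an object; "squeeze" is the grip in N (left out, the last holds). Time passes only in rows, so rows that repeat a pose let the fingers close, or fill a call up. It gives the time, the measured TCP pose, the force and the opening at its end, in the units of the state.
- bot.observe(): the state, without advancing time (a new reading comes with each control period).
- bot.grab_frame(name): name is "scene" or "side" or "wrist"; returns the picture (480x640x3 uint8, blue, green, red); there is no depth.
- bot.calibration(name): a dict with "fx", "fy", "cx", "cy" (pixels), "T" (4x4, takes a point from camera to world coordinates). Camera axes: x right, y down, z forward; pixel columns grow to the right and rows downward; lengths in m; the calibration is good to about 2 mm. The wrist camera is an equidistant fisheye: a pixel r from the principal point sees the ray r / f radians off the axis. A picture is of the moment at which its call begins: read the wrist's pose just before it. calibration takes no time and is no camera call; for the wrist camera it gives the pose at the moment of the call.
- bot.job_done(): hands the job in, once; it reports no verdict.
The state is a dict: "clock": time; "qpos": joint angles; "qd": joint speeds; "joint_efforts": joint torques, N m; "position": TCP position; "tool_rot": TCP orientation; "force": force on the tool from outside, world axes, zero at the start; "moment": the same for the moment, N m; "grip_width": finger opening in m.
Only numpy, scipy, OpenCV 4.12 (cv2) and the standard library are available. Lean on these libraries where they do the work, as an engineer would, in place of code of your own. Each camera call takes 0.05 s, during which the arm holds its last target.

## Working session

There is one attempt and no reset: what is moved stays moved. The work goes in short steps, Python scripts to look and compute and a tool call to move; the robot and the scene stay as the last step left them, time stands still between calls to the robot, and variables do not carry over. Pictures are saved under pics/ and viewed, and the job is handed in when it is done.

Besides the shell and the picture viewer there is one more tool, called by a JSON object that holds its "method" and its "body", one argument or row to a line. servo_tool: Moves the arm, as the interface text tells. Its arguments: {"type":"object","properties":{"plan":{"type":"array","items":{"type":"array","items":{"type":"number"}}},"squeeze":{"type":"number"}},"required":["plan"]}

```bash
mkdir -p pics; ls; python3 - <<'E'
from workcell import bot
import cv2
s=bot.observe();print(s)
for n in("scene","side","wrist"):
    c=bot.calibration(n);print(n,c)
    cv2.imwrite(f"pics/{n}0.png",bot.grab_frame(n))
E
```

```text
pics
{'clock': 0.0, 'qpos': array([ 1.22678421,  0.52200321, -0.03630583,  1.60000506,  0.02120665,
        1.0210752 , -0.11281408]), 'qd': array([-0.00056108, -0.00039362, -0.00023441,  0.00146627, -0.00234755,
        0.00120051, -0.00076382]), 'joint_efforts': array([-5.98905142e-03, -9.27155042e+01,  1.97800756e+00, -3.69957662e+01,
        1.77996507e-02,  8.13271705e-03, -5.13724444e-05]), 'position': array([ 0.16886429, -0.60141346,  0.23073375]), 'tool_rot': array([-3.14049097e+00,  9.45317733e-05,  2.73772844e-01]), 'force': array([-0.37322403,  0.33144476, -0.30083616]), 'moment': array([ 0.00113921, -0.00857815, -0.00421184]), 'grip_width': 0.08528823111902012}
scene {'fx': 533.0700258661176, 'fy': 533.0700258661176, 'cx': 322.6839939467346, 'cy': 233.70494158253473, 'T': array([[ 0.70997131,  0.56595806, -0.41908496,  0.95248159],
       [ 0.70406955, -0.55771489,  0.43959092, -0.43844952],
       [ 0.0150601 , -0.6071619 , -0.79443541,  0.93566313],
       [ 0.        ,  0.        ,  0.        ,  1.        ]])}
side {'fx': 558.6883519308175, 'fy': 558.6883519308175, 'cx': 313.78350513121, 'cy': 236.54971176710558, 'T': array([[-0.83836932, -0.29385779,  0.45911271, -0.10363236],
       [-0.54462089,  0.48695655, -0.68283336,  0.89520511],
       [-0.02291204, -0.82250892, -0.56829052,  0.8220776 ],
       [ 0.        ,  0.        ,  0.        ,  1.        ]])}
wrist {'fx': 371.64829954431775, 'fy': 371.64829954431775, 'cx': 322.27778309072886, 'cy': 237.10264889624878, 'T': array([[ 2.70029544e-01, -9.20268081e-01, -2.83179633e-01,
         2.40662708e-01],
       [-9.62851533e-01, -2.58387748e-01, -7.84391276e-02,
        -5.81818675e-01],
       [-9.85122390e-04,  2.93840826e-01, -9.55853858e-01,
         3.73815035e-01],
       [ 0.00000000e+00,  0.00000000e+00,  0.00000000e+00,
         1.00000000e+00]])}
```

View pics/scene0.png

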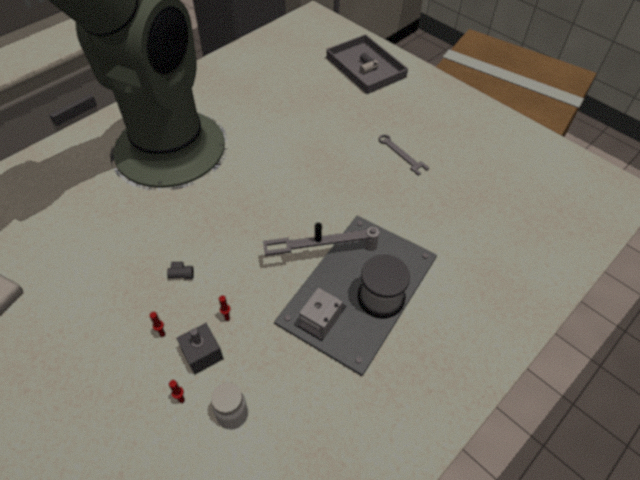

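View pics/side0.png

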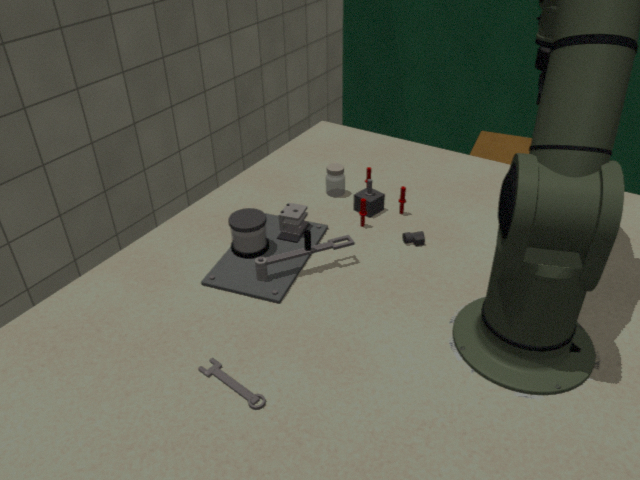

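View pics/wrist0.png

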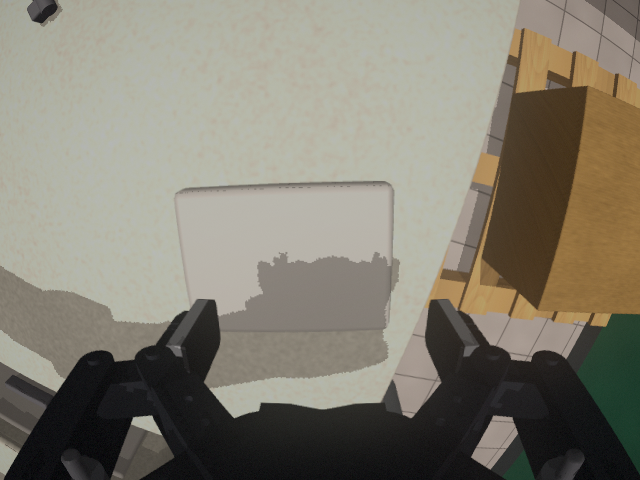

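Pin-shaped things in the scene view are the steel pin standing in the grey holder (196,337) and three loose red look-alikes at (157,323), (225,308) and (176,391). The description fits the steel one in the holder. I'll check it in close crops.

```bash
python3 - <<'E'
import cv2
a=cv2.imread("pics/scene0.png");b=cv2.imread("pics/side0.png")
def crop(i,x,y,w,h,k,n):
    c=cv2.resize(i[y:y+h,x:x+w],None,fx=k,fy=k,interpolation=cv2.INTER_CUBIC)
    c=cv2.convertScaleAbs(c,alpha=1.5,beta=10)
    for t in range(0,w,10):
        cv2.line(c,(t*k,0),(t*k,4),(0,255,255),1)
        if t%20==0: cv2.putText(c,str(x+t),(t*k,14),0,.35,(0,0,255),1)
    for t in range(0,h,10):
        cv2.line(c,(0,t*k),(4,t*k),(0,255,255),1)
        if t%20==0: cv2.putText(c,str(y+t),(4,t*k+4),0,.35,(0,0,255),1)
    cv2.imwrite("pics/"+n,c)
crop(a,145,290,100,120,5,"c1.png")
crop(a,255,210,190,160,4,"c2.png")
crop(b,200,150,230,150,3,"c3.png")
E
```

```text
(no output)
```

View pics/c1.png

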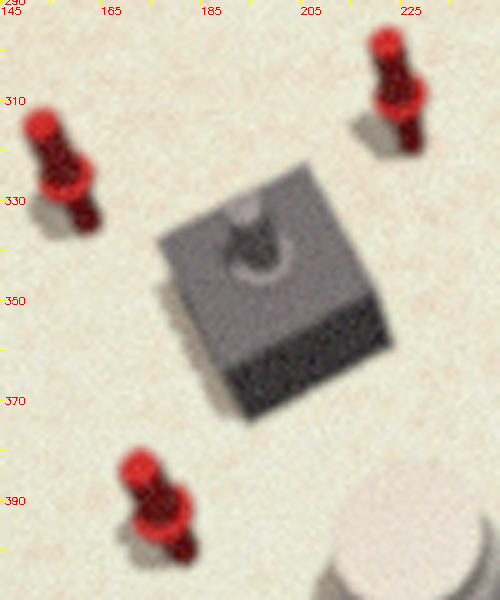

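View pics/c2.png

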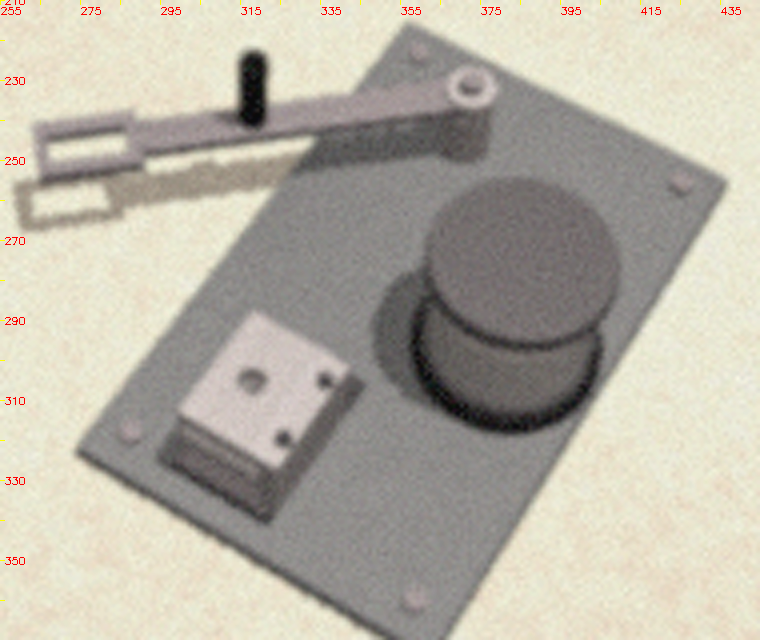

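View pics/c3.png

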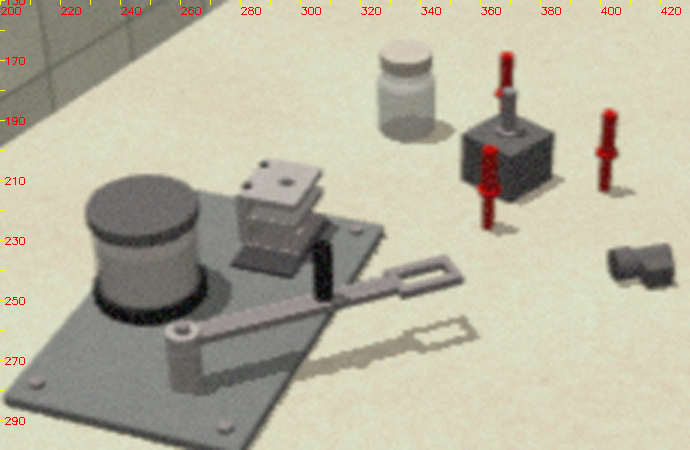

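```bash
cat > h.py <<'E'
import numpy as np
def ray(c,u,v):
    T=c["T"]; d=np.array([(u-c["cx"])/c["fx"],(v-c["cy"])/c["fy"],1.]); return T[:3,3],T[:3,:3]@d
def fray(c,u,v):
    T=c["T"]; x=(u-c["cx"])/c["fx"]; y=(v-c["cy"])/c["fy"]; r=np.hypot(x,y)
    s=np.sinc(r/np.pi); return T[:3,3],T[:3,:3]@np.array([x*s,y*s,np.cos(r)])
def atz(o,d,z): return (o+d*(z-o[2])/d[2])
def tri(rs):
    A=0;b=0
    for o,d in rs:
        d=d/np.linalg.norm(d);P=np.eye(3)-np.outer(d,d);A=A+P;b=b+P@o
    return np.linalg.solve(A,b)
E
python3 - <<'E'
from h import *
from workcell import bot
import numpy as np
np.set_printoptions(precision=4,suppress=True)
S=bot.calibration("scene");D=bot.calibration("side")
pts={"yoke":((318,305),(295.7,210.7),.07),"hinge":((373.3,231.7),(261.3,260.3),.069),"knob":((318.5,224),(307,230.7),.11),"pintop":((193.4,332),(369.3,180.7),.094),"collar":((197.4,341.6),(369.2,193.5),.054),"eye":((277.5,247),(342.3,240.3),.06),
"cornA":((356.7,216),(281.7,300),.012),"cornB":((436.7,255.7),(201.7,284),.012),"cornC":((274.5,323.7),(327.7,226.7),.012),"can":((385.5,274.5),(247.5,214),.1)}
for k,(a,b,z) in pts.items():
    ra=ray(S,a[0]-.4,a[1]-.4);rb=ray(D,b[0]-.4,b[1]-.4)
    print(k,"scene",atz(*ra,z)[:2],"side",atz(*rb,z)[:2],"tri",tri([ra,rb]))
E
```

```text
yoke scene [ 0.6058 -0.0837] side [ 0.6083 -0.0827] tri [ 0.607  -0.0831  0.0704]
hinge scene [0.5634 0.1191] side [0.5563 0.129 ] tri [0.5611 0.123  0.0632]
knob scene [0.4928 0.0298] side [0.4993 0.027 ] tri [0.4958 0.0292 0.1128]
pintop scene [ 0.5011 -0.285 ] side [ 0.5024 -0.2775] tri [ 0.5025 -0.2832  0.0922]
collar scene [ 0.5    -0.2841] side [ 0.502  -0.2788] tri [ 0.5016 -0.2827  0.053 ]
eye scene [ 0.4488 -0.0431] side [ 0.4472 -0.0433] tri [ 0.448  -0.0433  0.0595]
cornA scene [0.4822 0.1626] side [0.4792 0.1632] tri [0.4808 0.1627 0.0108]
cornB scene [0.6753 0.2036] side [0.6683 0.2141] tri [0.6738 0.2085 0.0056]
cornC scene [ 0.5526 -0.1487] side [ 0.5462 -0.136 ] tri [ 0.5508 -0.1458  0.0052]
can scene [0.6605 0.0396] side [0.6721 0.0291] tri [0.6637 0.0366 0.1067]
```

The crop confirms it: the only steel-grey pin stands in the holder, and the other three are red. The bar is open about 0.8 rad and the cradle yaw is about 0.22. The yoke hole is near (0.607,-0.083). I'll move above the knob for a wrist view.

{"method": "servo_tool", "body": {
  "plan": [
    [18,35,0,0.08,0.3],
    [37,71,0,0.16,0.3],
    [55,107,0,0.24,0.3],
    [74,142,0,0.32,0.3],
    [92,178,0,0.4,0.3],
    [110,214,0,0.48,0.3],
    [129,249,0,0.56,0.3],
    [147,285,0,0.64,0.3],
    [166,320,0,0.72,0.3],
    [184,356,0,0.8,0.3]
  ],
  "squeeze": 25
}}

```text
clock: 0.98
position: [0.3534, -0.244, 0.2314]
tool_rot: [3.141, 0.0, 1.077]
force: [0.8, -0.9, 0.7]
grip_width: 0.0298
```

{"method": "servo_tool", "body": {
  "plan": [
    [18,35,0,0.08,0.3],
    [37,71,0,0.16,0.3],
    [55,107,0,0.24,0.3],
    [74,142,0,0.32,0.3],
    [92,178,0,0.4,0.3],
    [110,214,0,0.48,0.3],
    [129,249,0,0.56,0.3],
    [142,275,0,0.64,0.3],
    [142,275,0,0.716,0.3],
    [142,275,0,0.716,0.3]
  ]
}}

```text
clock: 1.82
position: [0.4951, 0.0309, 0.2309]
tool_rot: [-3.141, -0.001, 1.796]
force: [-0.1, -0.3, -0.1]
grip_width: 0.0299
```

```bash
python3 - <<'E'
from workcell import bot
import cv2,pickle
s=bot.observe();c=bot.calibration("wrist");print(s["position"],s["tool_rot"],s["grip_width"],s["clock"])
cv2.imwrite("pics/w1.png",bot.grab_frame("wrist"));pickle.dump(c,open("w1.pkl","wb"))
E
```

```text
[0.49509182 0.03086083 0.23091546] [-3.14107189e+00 -9.44091010e-04  1.79643727e+00] 0.029907042397051865 1.8167
```

View pics/w1.png

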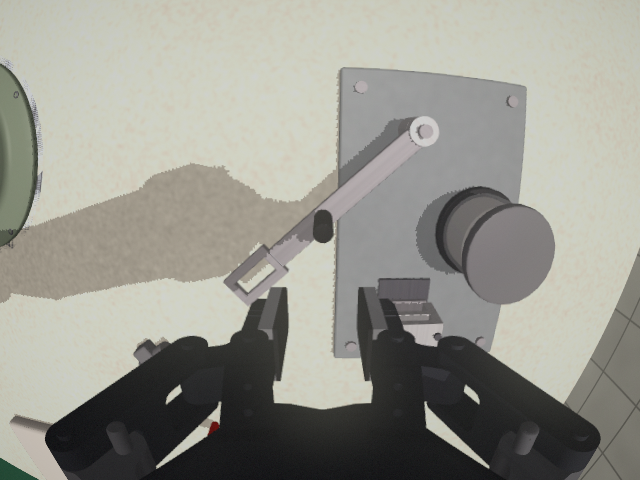

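```bash
python3 - <<'E'
from h import *
import pickle,cv2
np.set_printoptions(precision=4,suppress=True)
c=pickle.load(open("w1.pkl","rb"));print(c["T"])
for n,u,v,z in [("knobtop",323,236,.11),("hinge",424.5,131,.069),("A",343,69,.012),("B",526,86,.012),("C",335,357,.012),("eye",256,272,.06),("can",511,254,.1)]:
    print(n,atz(*fray(c,u,v),z))
i=cv2.imread("pics/w1.png")[195:255,290:355];cv2.imwrite("pics/w1k.png",cv2.resize(cv2.convertScaleAbs(i,alpha=2),None,fx=9,fy=9,interpolation=2))
E
```

```text
[[ 0.9747  0.2145  0.0628  0.4786]
 [ 0.2234 -0.9323 -0.2843  0.1029]
 [-0.0025  0.2911 -0.9567  0.374 ]
 [ 0.      0.      0.      1.    ]]
knobtop [0.4962 0.0254 0.11  ]
hinge [0.5607 0.1209 0.069 ]
A [0.4842 0.1631 0.012 ]
B [0.6746 0.206  0.012 ]
C [ 0.5498 -0.1448  0.012 ]
eye [ 0.4471 -0.0369  0.06  ]
can [0.6576 0.043  0.1   ]
```

View pics/w1k.png

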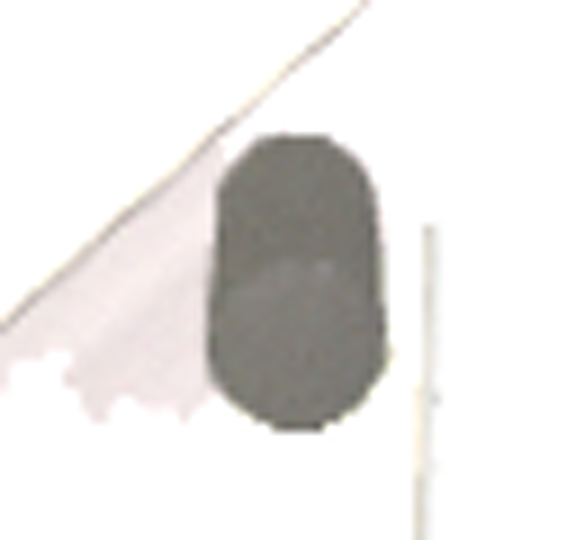

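The knob's top centre is at (323,233) in the wrist image, which puts it at (0.496,0.0275). The hinge is at (424,131). Descending on the knob.

{"method": "servo_tool", "body": {
  "plan": [
    [1,-3,-20,0,0.3],
    [1,-3,-45,0,0.3],
    [1,-3,-70,0,0.3],
    [1,-3,-95,0,0.3],
    [1,-3,-115,0,0.3],
    [1,-3,-130,0,0.3],
    [1,-3,-140,0,0.3],
    [1,-3,-146,0,0.3],
    [1,-3,-146,0,0.3],
    [1,-3,-146,0,0.6]
  ]
}}

```text
clock: 2.7
position: [0.4961, 0.026, 0.0858]
tool_rot: [3.141, 0.0, 1.788]
force: [0.3, 0.2, -0.3]
grip_width: 0.0194
```

{"method": "servo_tool", "body": {
  "plan": [
    [0,0,0,0,0.6],
    [0,0,0,0,0.8],
    [0,0,0,0,0.8],
    [0,0,0,0,1],
    [0,0,0,0,1],
    [0,0,0,0,1],
    [0,0,0,0,1],
    [0,0,0,0,1],
    [0,0,0,0,1],
    [0,0,0,0,1]
  ],
  "squeeze": 20
}}

```text
clock: 3.53
position: [0.4965, 0.0262, 0.0861]
tool_rot: [3.14, 0.001, 1.789]
force: [-0.6, -0.5, 8.8]
grip_width: 0.0152
```

```bash
python3 - <<'E'
from workcell import bot
import cv2,pickle
s=bot.observe();c=bot.calibration("wrist");print(s["position"],s["tool_rot"],s["grip_width"],s["clock"],s["force"])
cv2.imwrite("pics/w2.png",bot.grab_frame("wrist"));pickle.dump(c,open("w2.pkl","wb"))
E
```

```text
[0.4964957  0.02616352 0.08613004] [3.14024534e+00 5.37264293e-04 1.78937009e+00] 0.015236042884554503 3.5333 [-0.64574666 -0.54059172  8.82817626]
```

View pics/w2.png

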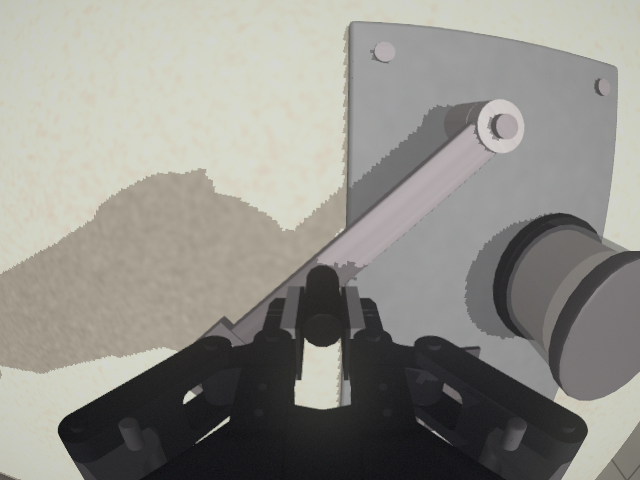

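The knob sits between the pads at (322,320). Now I'll swing it along the arc.

{"method": "servo_tool", "body": {
  "plan": [
    [5.5,-3.6,0,0,1],
    [11.5,-7,0,0,1],
    [17.7,-10.1,0,0,1],
    [24,-12.8,0,0,1],
    [30.5,-15.1,0,0,1],
    [37.1,-17,0,0,1],
    [43.9,-18.5,0,0,1],
    [50.7,-19.6,0,0,1],
    [57.6,-20.3,0,0,1],
    [64.4,-20.5,0,0,1]
  ]
}}

```text
clock: 4.42
position: [0.5604, 0.0046, 0.0857]
tool_rot: [-3.141, 0.001, 1.789]
force: [-1.9, 0.1, 3.9]
grip_width: 0.0147
```

{"method": "servo_tool", "body": {
  "plan": [
    [6.9,0.1,0,0,1],
    [12.6,0.6,0,0,1],
    [18.3,1.3,0,0,1],
    [22.9,2.1,0,0,1],
    [25.7,2.6,0,0,1],
    [25.7,2.6,0,0,1],
    [25.7,2.6,0,0,1],
    [25.7,2.6,0,0,1],
    [25.7,2.6,0,0,1],
    [25.7,2.6,0,0,1]
  ]
}}

```text
clock: 5.25
position: [0.5865, 0.0084, 0.0857]
tool_rot: [3.141, 0.0, 1.79]
force: [0.5, -2.0, 5.4]
grip_width: 0.0155
```

```bash
python3 - <<'E'
from workcell import bot
import cv2
cv2.imwrite("pics/s3.png",bot.grab_frame("scene"))
a=cv2.imread("pics/s3.png")[200:360,255:445];cv2.imwrite("pics/s3c.png",cv2.resize(cv2.convertScaleAbs(a,alpha=1.5,beta=10),None,fx=4,fy=4,interpolation=2))
b=bot.grab_frame("side")[150:300,200:430];cv2.imwrite("pics/d3c.png",cv2.resize(cv2.convertScaleAbs(b,alpha=1.5,beta=10),None,fx=3,fy=3,interpolation=2))
E
```

```text
(no output)
```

View pics/s3c.png

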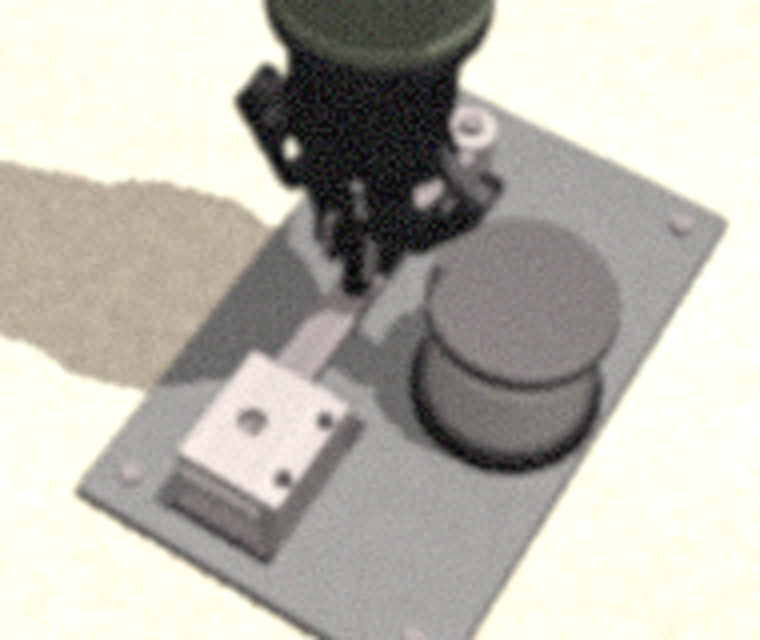

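View pics/d3c.png

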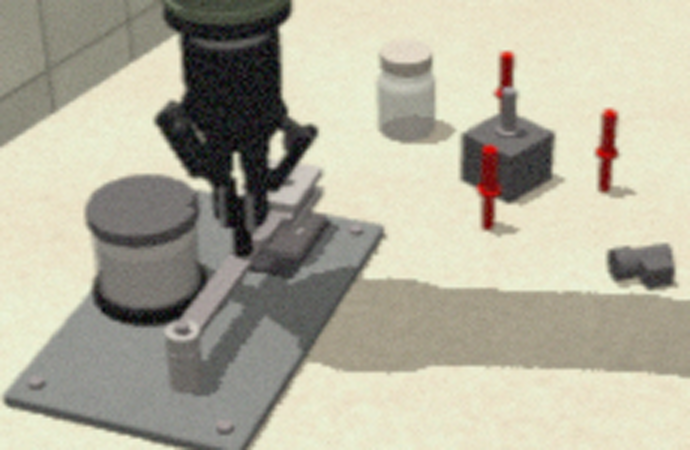

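The bar lies under the upper ear in both views. I'll release slightly, lift, and move over the yoke for a wrist look.

{"method": "servo_tool", "body": {
  "plan": [
    [0,0,0,0,0.45],
    [0,0,0,0,0.45],
    [0,0,0,0,0.45],
    [0,0,20,0,0.45],
    [0,0,50,0,0.45],
    [0,0,85,0,0.45],
    [0,0,120,0,0.4],
    [5,-30,145,0,0.4],
    [13,-65,145,0,0.4],
    [20,-91,145,0,0.4]
  ]
}}

```text
clock: 6.18
position: [0.6068, -0.0851, 0.2321]
tool_rot: [3.139, 0.002, 1.789]
force: [0.7, -1.0, -0.1]
grip_width: 0.0256
```

{"method": "servo_tool", "body": {
  "plan": [
    [0,0,0,0,0.4],
    [0,0,0,0,0.4],
    [0,0,0,0,0.4],
    [0,0,0,0,0.4],
    [0,0,0,0,0.4],
    [0,0,0,0,0.4],
    [0,0,0,0,0.4],
    [0,0,0,0,0.4],
    [0,0,0,0,0.4],
    [0,0,0,0,0.4]
  ]
}}

```text
clock: 7.02
position: [0.606, -0.0826, 0.2303]
tool_rot: [-3.142, 0.0, 1.79]
force: [-0.6, -0.6, -0.1]
grip_width: 0.0258
```

```bash
python3 - <<'E'
from workcell import bot
import cv2,pickle
s=bot.observe();c=bot.calibration("wrist");print(s["position"],s["tool_rot"],s["grip_width"],s["clock"],s["force"])
i=bot.grab_frame("wrist");cv2.imwrite("pics/w4.png",i);pickle.dump((c,s),open("w4.pkl","wb"))
E
```

```text
[ 0.60604118 -0.08256378  0.23028911] [-3.14152793e+00  2.04951026e-05  1.78985480e+00] 0.025764746340480697 7.0167 [-0.63173044 -0.56045042 -0.08077451]
```

View pics/w4.png

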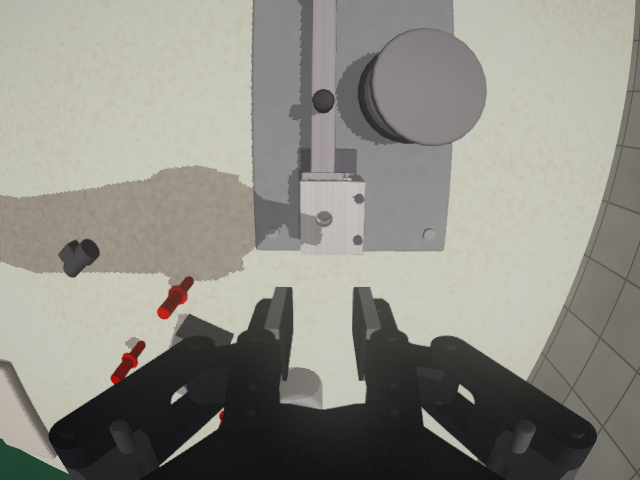

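```bash
python3 - <<'E'
from h import *
import pickle,cv2
np.set_printoptions(precision=4,suppress=True)
c,s=pickle.load(open("w4.pkl","rb"))
i=cv2.imread("pics/w4.png")[165:265,290:375];cv2.imwrite("pics/w4k.png",cv2.resize(i,None,fx=7,fy=7,interpolation=2)[:600])
for n,u,v,z in [("hole",324,217,.07),("knob",323,100,.11)]: print(n,atz(*fray(c,u,v),z))
E
```

```text
hole [ 0.6071 -0.0832  0.07  ]
knob [0.5858 0.0084 0.11  ]
```

View pics/w4k.png

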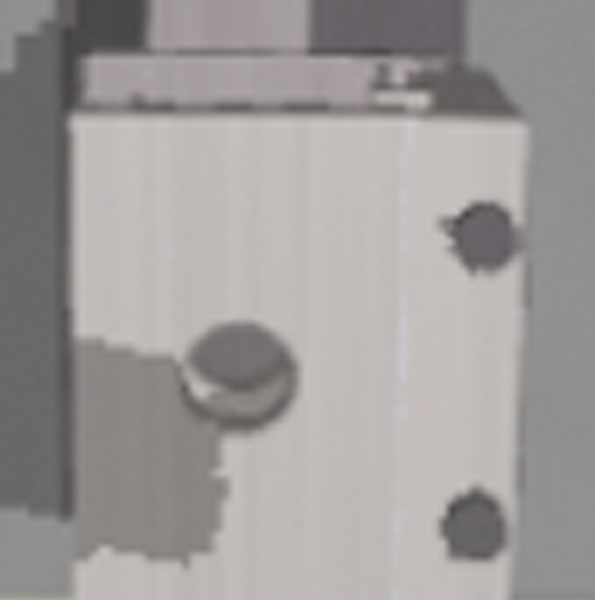

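The hole rim is centred at (323.9,218.4), with a clear view through the slot to the plate below. Next I'll locate the red pins and the jar around the holder so the approach avoids them.

```bash
python3 - <<'E'
from h import *
from workcell import bot
import pickle
np.set_printoptions(precision=4,suppress=True)
c,s=pickle.load(open("w4.pkl","rb"))
print("hole",atz(*fray(c,323.9,218.4),.07),"rimtop",atz(*fray(c,323.9,210.2),.07),atz(*fray(c,323.9,226.7),.07), c["T"][:3,3])
S=bot.calibration("scene");D=bot.calibration("side")
for n,a,b in [("r1",(153,314),(403,187)),("r2",(222,298),(363,200)),("r3",(173,383),(369,168)),("jar",(227.5,397),(335.5,168))]:
    print(n,tri([ray(S,*a),ray(D,*b)]),atz(*ray(S,*a),.082))
E
```

```text
hole [ 0.6072 -0.0844  0.07  ] rimtop [ 0.6057 -0.0775  0.07  ] [ 0.6088 -0.0915  0.07  ] [ 0.59   -0.0102  0.3733]
r1 [ 0.4169 -0.3119  0.0819] [ 0.4159 -0.3124  0.082 ]
r2 [ 0.477  -0.2024  0.0797] [ 0.4769 -0.2037  0.082 ]
r3 [ 0.547  -0.3625  0.0807] [ 0.5472 -0.3629  0.082 ]
jar [ 0.6286 -0.314   0.0807] [ 0.629  -0.3143  0.082 ]
```

{"method": "servo_tool", "body": {
  "plan": [
    [-15,-29,0,-0.06,0.3],
    [-30,-58,0,-0.12,0.3],
    [-45,-87,0,-0.18,0.3],
    [-60,-116,0,-0.24,0.3],
    [-75,-145,0,-0.3,0.3],
    [-90,-174,0,-0.36,0.3],
    [-104,-201,0,-0.39,0.3],
    [-104,-201,0,-0.39,0.3],
    [-104,-201,0,-0.39,0.3],
    [-104,-201,0,-0.39,0.3]
  ]
}}

```text
clock: 7.9
position: [0.5023, -0.2831, 0.2304]
tool_rot: [3.141, -0.0, 1.4]
force: [0.1, 0.7, 0.4]
grip_width: 0.03
```

```bash
python3 - <<'E'
from workcell import bot
import cv2,pickle
s=bot.observe();c=bot.calibration("wrist");print(s["position"],s["tool_rot"],s["grip_width"],s["clock"],s["force"])
i=bot.grab_frame("wrist");cv2.imwrite("pics/w5.png",i);pickle.dump((c,s),open("w5.pkl","wb"))
i=i[150:290,230:400];cv2.imwrite("pics/w5k.png",cv2.resize(cv2.convertScaleAbs(i,alpha=1.5),None,fx=4,fy=4,interpolation=2)[:600])
E
```

```text
[ 0.50234794 -0.28311649  0.23037048] [ 3.14134218e+00 -3.96347050e-04  1.40027791e+00] 0.0299672988730091 7.9 [0.14359892 0.65958254 0.41145722]
```

View pics/w5.png

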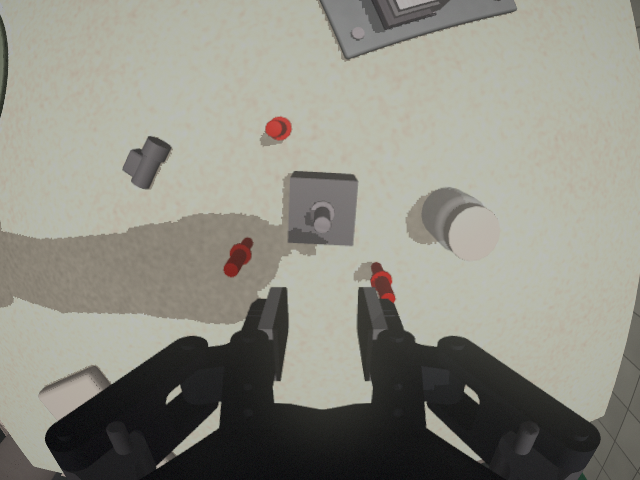

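View pics/w5k.png

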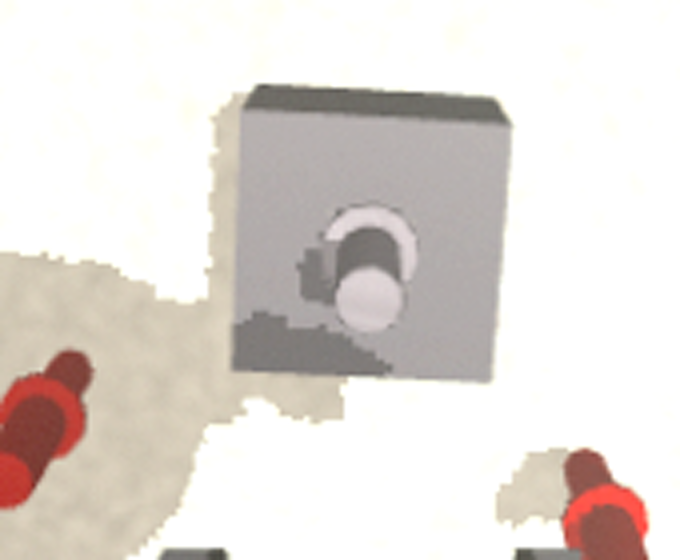

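```bash
python3 - <<'E'
from h import *
import pickle
c,s=pickle.load(open("w5.pkl","rb"))
print(atz(*fray(c,321.9,224.4),.094),atz(*fray(c,322.1,212.6),.054))
E
```

```text
[ 0.50153302 -0.28403765  0.094     ] [ 0.50161497 -0.28401387  0.054     ]
```

The steel pin's top is at (322,224) and its collar at (322,213). Both give (0.5016,-0.2840). Descending onto the stem.

{"method": "servo_tool", "body": {
  "plan": [
    [-0.7,-0.9,-25,0,0.3],
    [-0.7,-0.9,-55,0,0.3],
    [-0.7,-0.9,-85,0,0.3],
    [-0.7,-0.9,-110,0,0.3],
    [-0.7,-0.9,-130,0,0.3],
    [-0.7,-0.9,-147,0,0.3],
    [-0.7,-0.9,-160,0,0.3],
    [-0.7,-0.9,-167,0,0.3],
    [-0.7,-0.9,-170,0,0.3],
    [-0.7,-0.9,-170,0,0.3]
  ]
}}

```text
clock: 8.78
position: [0.5016, -0.2842, 0.0602]
tool_rot: [-3.141, -0.0, 1.4]
force: [0.4, 1.5, 0.2]
grip_width: 0.0299
```

{"method": "servo_tool", "body": {
  "plan": [
    [0,0,0,0,0.5],
    [0,0,0,0,0.6],
    [0,0,0,0,0.8],
    [0,0,0,0,1],
    [0,0,0,0,1],
    [0,0,0,0,1],
    [0,0,0,0,1],
    [0,0,0,0,1],
    [0,0,0,0,1],
    [0,0,0,0,1]
  ],
  "squeeze": 60
}}

```text
clock: 9.62
position: [0.5018, -0.2848, 0.0613]
tool_rot: [3.14, 0.001, 1.4]
force: [-1.1, 0.7, 6.3]
grip_width: 0.0124
```

{"method": "servo_tool", "body": {
  "plan": [
    [0,0,5,0,1],
    [0,0,15,0,1],
    [0,0,30,0,1],
    [0,0,50,0,1],
    [0,0,75,0,1],
    [0,0,100,0,1],
    [0,0,120,0,1],
    [0,0,120,0,1],
    [0,0,120,0,1],
    [0,0,120,0,1]
  ]
}}

```text
clock: 10.45
position: [0.5011, -0.2845, 0.1804]
tool_rot: [-3.141, 0.0, 1.4]
force: [-1.0, -0.9, -1.8]
grip_width: 0.0123
```

```bash
python3 - <<'E'
from workcell import bot
import cv2,pickle
s=bot.observe();c=bot.calibration("wrist");print(s["position"],s["tool_rot"],s["grip_width"],s["clock"],s["force"])
i=bot.grab_frame("wrist");cv2.imwrite("pics/w6.png",i);pickle.dump((c,s),open("w6.pkl","wb"))
i=i[250:400,240:400];cv2.imwrite("pics/w6k.png",cv2.resize(cv2.convertScaleAbs(i,alpha=1.8),None,fx=4,fy=4,interpolation=2)[:600])
E
```

```text
[ 0.50106202 -0.28454426  0.18038393] [-3.14148014e+00  1.61068596e-04  1.39959963e+00] 0.012260568942493694 10.45 [-1.03058545 -0.90514495 -1.77031042]
```

View pics/w6.png

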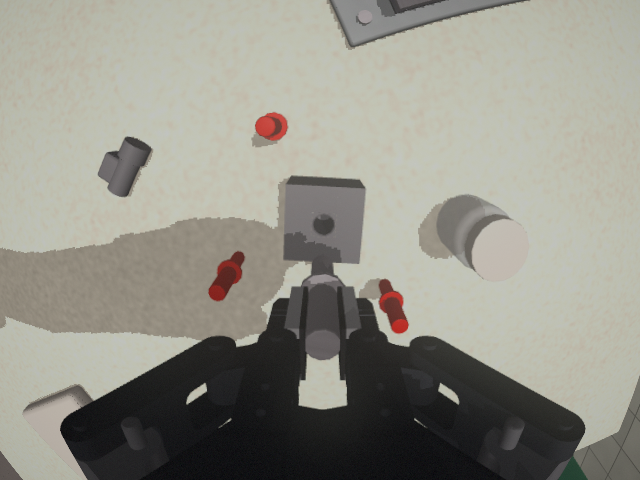

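View pics/w6k.png

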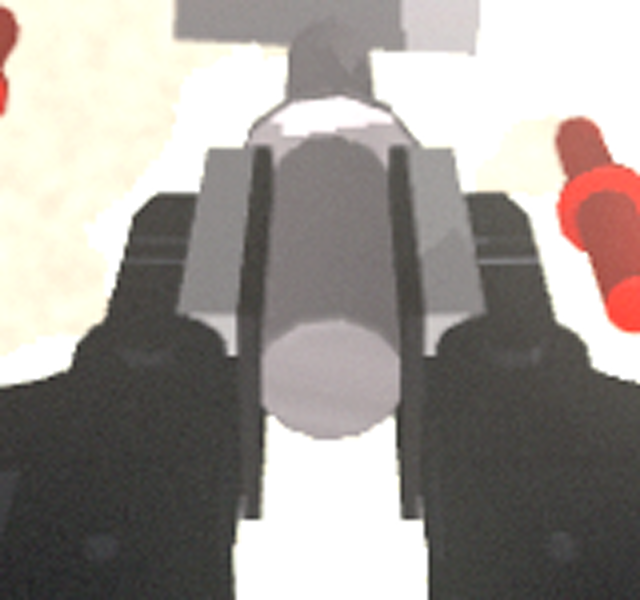

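```bash
python3 - <<'E'
from h import *
import pickle
c,s=pickle.load(open("w6.pkl","rb"))
p=s["position"]
for zo in(.0092,.0113):
  o=p[2]-zo
  print(atz(*fray(c,322.2,343.9),o+.044)-p,atz(*fray(c,322.2,261.3),o-.038)-p)
E
```

```text
[0.00032066 0.00249117 0.0348    ] [ 7.01461507e-05  2.03489997e-03 -4.72000000e-02]
[7.91039006e-05 1.12264411e-03 3.27000000e-02] [-7.00439534e-05  1.25127268e-03 -4.93000000e-02]
```

The pin hangs upright in the pads, tip at about (322,261), about 1 mm ahead of the TCP. Carrying it over the yoke hole.

{"method": "servo_tool", "body": {
  "plan": [
    [9,17,0,0,1],
    [22,42,0,0,1],
    [37,70,0,0,1],
    [52,99,0,0,1],
    [67,127,0,0,1],
    [81,154,0,0,1],
    [93,176,0,0,1],
    [101,191,0,0,1],
    [105.5,199.5,0,0,1],
    [105.5,199.5,0,0,1]
  ]
}}

```text
clock: 11.33
position: [0.6071, -0.0829, 0.1795]
tool_rot: [-3.14, -0.001, 1.402]
force: [0.4, -0.1, -1.2]
grip_width: 0.0123
```

{"method": "servo_tool", "body": {
  "plan": [
    [0,0,-5,0,1],
    [0,0,-13,0,1],
    [0,0,-23,0,1],
    [0,0,-33,0,1],
    [0,0,-41,0,1],
    [0,0,-47,0,1],
    [0,0,-50,0,1],
    [0,0,-50,0,1],
    [0,0,-50,0,1],
    [0,0,-50,0,1]
  ]
}}

```text
clock: 12.17
position: [0.6071, -0.085, 0.1307]
tool_rot: [3.141, -0.0, 1.4]
force: [0.0, -0.5, -0.8]
grip_width: 0.0126
```

```bash
python3 - <<'E'
from workcell import bot
import cv2,pickle
s=bot.observe();c=bot.calibration("wrist");print(s["position"],s["tool_rot"],s["grip_width"],s["clock"],s["force"])
i=bot.grab_frame("wrist");cv2.imwrite("pics/w7.png",i);pickle.dump((c,s),open("w7.pkl","wb"))
i=i[200:360,230:430];cv2.imwrite("pics/w7k.png",cv2.resize(cv2.convertScaleAbs(i,alpha=1.5),None,fx=4,fy=4,interpolation=2)[:600])
a=bot.grab_frame("scene")[220:340,240:390];cv2.imwrite("pics/s7k.png",cv2.resize(cv2.convertScaleAbs(a,alpha=1.5),None,fx=5,fy=5,interpolation=2))
a=bot.grab_frame("side")[160:260,230:350];cv2.imwrite("pics/d7k.png",cv2.resize(cv2.convertScaleAbs(a,alpha=1.5),None,fx=5,fy=5,interpolation=2))
E
```

```text
[ 0.60712566 -0.08501887  0.13069542] [ 3.14098430e+00 -4.65219979e-05  1.39974871e+00] 0.012601450180738438 12.1667 [ 0.0339643  -0.51223855 -0.83551472]
```

View pics/w7k.png

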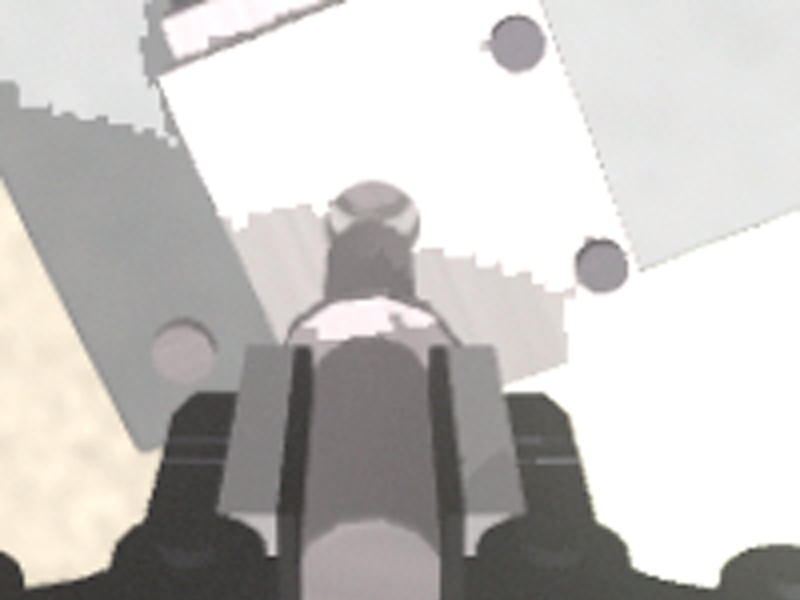

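View pics/s7k.png

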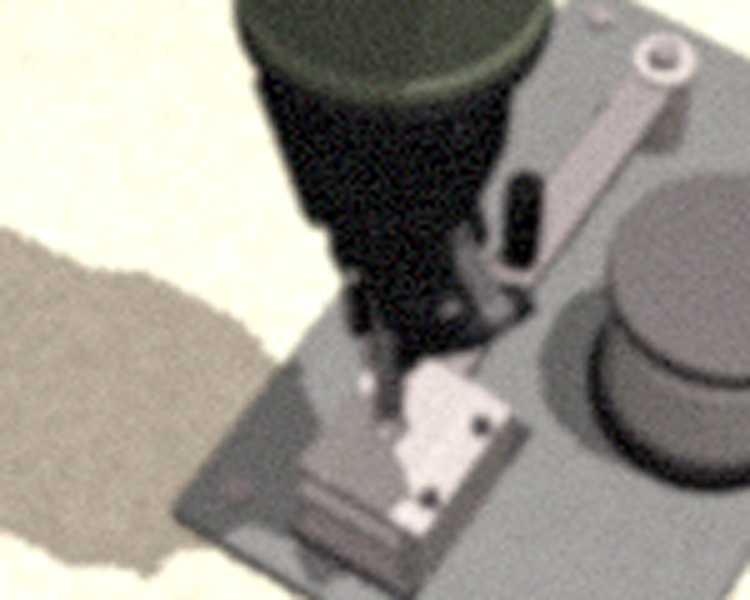

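View pics/d7k.png

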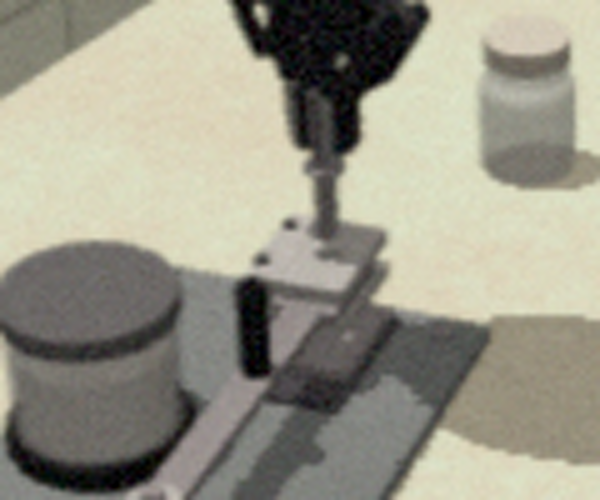

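```bash
python3 - <<'E'
from h import *
import pickle
c,s=pickle.load(open("w7.pkl","rb"))
p=s["position"];o=p[2]-.0113
print("hole",atz(*fray(c,322.9,255.8),.07)," tip",atz(*fray(c,322.4,261.3),o-.038), "tip front", atz(*fray(c,322.4,254.2),o-.038),"hole front",atz(*fray(c,322.9,244.7),.07), p)
print("toolx",np.cos(1.4),np.sin(1.4))
E
```

```text
hole [ 0.6073217  -0.08468729  0.07      ]  tip [ 0.60719538 -0.08376398  0.08139542] tip front [ 0.60790637 -0.0796531   0.08139542] hole front [ 0.60847954 -0.07797604  0.07      ] [ 0.60712566 -0.08501887  0.13069542]
toolx 0.16996714290024104 0.9854497299884601
```

The tip and hole line up within about 0.5 mm in the wrist view: hole ellipse at crop (373,225), tip at x≈371. Lowering gently.

{"method": "servo_tool", "body": {
  "plan": [
    [0,0,-2,0,1],
    [0,0,-4,0,1],
    [0,0,-6,0,1],
    [0,0,-8,0,1],
    [0,0,-9.5,0,1],
    [0,0,-10.5,0,1],
    [0,0,-11.5,0,1],
    [0,0,-12.5,0,1],
    [0,0,-13,0,1],
    [0,0,-13,0,1]
  ]
}}

```text
clock: 13.15
position: [0.6068, -0.085, 0.1172]
tool_rot: [-3.141, -0.0, 1.4]
force: [-0.2, -0.5, -1.3]
grip_width: 0.0126
```

{"method": "servo_tool", "body": {
  "plan": [
    [0,0,-0.3,0,1],
    [0,0,-0.6,0,1],
    [0,0,-0.9,0,1],
    [0,0,-1.2,0,1],
    [0,0,-1.5,0,1],
    [0,0,-1.5,0,1],
    [0,0,-1.5,0,1],
    [0,0,-1.5,0,1],
    [0,0,-1.5,0,1],
    [0,0,-1.5,0,1]
  ]
}}

```text
clock: 13.98
position: [0.6069, -0.085, 0.1158]
tool_rot: [3.142, -0.0, 1.4]
force: [0.4, -0.6, -1.9]
grip_width: 0.0123
```

{"method": "servo_tool", "body": {
  "plan": [
    [0,0,-0.4,0,1],
    [0,0,-0.8,0,1],
    [0,0,-1.2,0,1],
    [0,0,-1.6,0,1],
    [0,0,-2,0,1],
    [0,0,-2.4,0,1],
    [0,0,-2.8,0,1],
    [0,0,-3.2,0,1],
    [0,0,-3.6,0,1],
    [0,0,-4,0,1]
  ]
}}

```text
clock: 14.82
position: [0.6069, -0.085, 0.1117]
tool_rot: [-3.142, 0.0, 1.4]
force: [-0.4, 0.3, -0.1]
grip_width: 0.0122
```

{"method": "servo_tool", "body": {
  "plan": [
    [0,0,-0.4,0,1],
    [0,0,-0.8,0,1],
    [0,0,-1.2,0,1],
    [0,0,-1.6,0,1],
    [0,0,-2,0,1],
    [0,0,-2.4,0,1],
    [0,0,-2.8,0,1],
    [0,0,-3.2,0,1],
    [0,0,-3.6,0,1],
    [0,0,-4,0,1]
  ]
}}

```text
clock: 15.65
position: [0.6069, -0.0851, 0.1078]
tool_rot: [3.142, 0.0, 1.4]
force: [0.1, -0.0, -1.1]
grip_width: 0.0127
```

{"method": "servo_tool", "body": {
  "plan": [
    [0,0,-0.5,0,1],
    [0,0,-1,0,1],
    [0,0,-1.5,0,1],
    [0,0,-2,0,1],
    [0,0,-2.5,0,1],
    [0,0,-3,0,1],
    [0,0,-3.5,0,1],
    [0,0,-4,0,1],
    [0,0,-4.5,0,1],
    [0,0,-5,0,1]
  ]
}}

```text
clock: 16.48
position: [0.6068, -0.085, 0.1027]
tool_rot: [-3.142, 0.0, 1.4]
force: [-0.1, -0.2, -0.7]
grip_width: 0.0123
```

{"method": "servo_tool", "body": {
  "plan": [
    [0,0,-0.5,0,1],
    [0,0,-1,0,1],
    [0,0,-1.5,0,1],
    [0,0,-2,0,1],
    [0,0,-2.5,0,1],
    [0,0,-3,0,1],
    [0,0,-3.5,0,1],
    [0,0,-4,0,1],
    [0,0,-4.5,0,1],
    [0,0,-5,0,1]
  ]
}}

```text
clock: 17.32
position: [0.6069, -0.085, 0.0977]
tool_rot: [-3.142, -0.0, 1.4]
force: [-0.8, 0.1, -0.5]
grip_width: 0.0124
```

{"method": "servo_tool", "body": {
  "plan": [
    [0,0,-0.5,0,1],
    [0,0,-1,0,1],
    [0,0,-1.5,0,1],
    [0,0,-2,0,1],
    [0,0,-2.5,0,1],
    [0,0,-3,0,1],
    [0,0,-3.5,0,1],
    [0,0,-4,0,1],
    [0,0,-4.5,0,1],
    [0,0,-5,0,1]
  ]
}}

```text
clock: 18.15
position: [0.6069, -0.085, 0.0928]
tool_rot: [-3.142, -0.0, 1.4]
force: [-0.4, 0.3, -0.8]
grip_width: 0.0128
```

The tip is through the lower ear with no resistance. About 11 mm remains before the collar seats.

{"method": "servo_tool", "body": {
  "plan": [
    [0,0,-1,0,1],
    [0,0,-2,0,1],
    [0,0,-3,0,1],
    [0,0,-4,0,1],
    [0,0,-5,0,1],
    [0,0,-6,0,1],
    [0,0,-7,0,1],
    [0,0,-8,0,1],
    [0,0,-8.5,0,1],
    [0,0,-9,0,1]
  ]
}}

```text
clock: 18.98
position: [0.6069, -0.085, 0.0837]
tool_rot: [-3.142, 0.0, 1.4]
force: [0.5, -0.5, -0.4]
grip_width: 0.0122
```

{"method": "servo_tool", "body": {
  "plan": [
    [0,0,-0.2,0,1],
    [0,0,-0.4,0,1],
    [0,0,-0.6,0,1],
    [0,0,-0.8,0,1],
    [0,0,-1,0,1],
    [0,0,-1.2,0,1],
    [0,0,-1.4,0,1],
    [0,0,-1.5,0,1],
    [0,0,-1.5,0,1],
    [0,0,-1.5,0,1]
  ]
}}

```text
clock: 19.82
position: [0.6069, -0.085, 0.0823]
tool_rot: [-3.142, 0.0, 1.4]
force: [-0.4, -0.4, -1.2]
grip_width: 0.0123
```

{"method": "servo_tool", "body": {
  "plan": [
    [0,0,-0.1,0,1],
    [0,0,-0.2,0,1],
    [0,0,-0.3,0,1],
    [0,0,-0.4,0,1],
    [0,0,-0.5,0,1],
    [0,0,-0.6,0,1],
    [0,0,-0.7,0,1],
    [0,0,-0.8,0,1],
    [0,0,-0.8,0,1],
    [0,0,-0.8,0,1]
  ]
}}

```text
clock: 20.65
position: [0.6069, -0.085, 0.0815]
tool_rot: [-3.142, -0.0, 1.4]
force: [0.3, 0.6, -2.0]
grip_width: 0.0123
```

{"method": "servo_tool", "body": {
  "plan": [
    [0,0,-0.1,0,1],
    [0,0,-0.2,0,1],
    [0,0,-0.3,0,1],
    [0,0,-0.4,0,1],
    [0,0,-0.5,0,1],
    [0,0,-0.6,0,1],
    [0,0,-0.7,0,1],
    [0,0,-0.8,0,1],
    [0,0,-0.8,0,1],
    [0,0,-0.8,0,1]
  ]
}}

```text
clock: 21.48
position: [0.607, -0.085, 0.0812]
tool_rot: [3.141, 0.0, 1.4]
force: [-3.8, 0.0, 10.1]
grip_width: 0.0124
```

{"method": "servo_tool", "body": {
  "plan": [
    [0,0,-0.1,0,1],
    [0,0,-0.2,0,1],
    [0,0,-0.3,0,1],
    [0,0,-0.4,0,1],
    [0,0,-0.5,0,1],
    [0,0,-0.5,0,1],
    [0,0,-0.5,0,1],
    [0,0,-0.5,0,1],
    [0,0,-0.5,0,1],
    [0,0,-0.5,0,1]
  ]
}}

```text
clock: 22.32
position: [0.607, -0.085, 0.0812]
tool_rot: [3.141, 0.0, 1.4]
force: [-5.9, 0.4, 18.2]
grip_width: 0.0127
```

The collar is seated: TCP 0.0812 against 0.0813 expected, with a firm 18 N stop. I'll relax the preload and look before letting go.

{"method": "servo_tool", "body": {
  "plan": [
    [0,0,0.2,0,1],
    [0,0,0.4,0,1],
    [0,0,0.6,0,1],
    [0,0,0.7,0,1],
    [0,0,0.7,0,1],
    [0,0,0.7,0,1],
    [0,0,0.7,0,1],
    [0,0,0.7,0,1],
    [0,0,0.7,0,1],
    [0,0,0.7,0,1]
  ]
}}

```text
clock: 23.15
position: [0.607, -0.085, 0.0813]
tool_rot: [3.141, 0.0, 1.4]
force: [-2.4, -0.9, 7.2]
grip_width: 0.0122
```

```bash
python3 - <<'E'
from workcell import bot
import cv2
a=bot.grab_frame("scene")[220:340,240:390];b=bot.grab_frame("side")[160:280,230:380]
o=[cv2.resize(cv2.convertScaleAbs(x,alpha=1.5),None,fx=2.6,fy=2.6,interpolation=2) for x in(a,b)]
cv2.imwrite("pics/p8.png",cv2.hconcat(o))
E
```

```text
(no output)
```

View pics/p8.png

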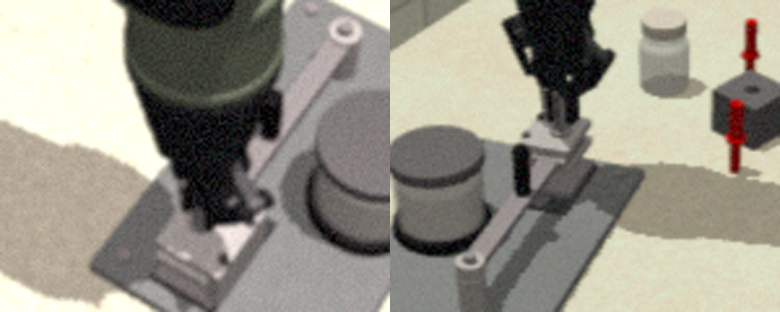

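The views show the collar down on the ear and the bar between the ears. Releasing and lifting away.

{"method": "servo_tool", "body": {
  "plan": [
    [0,0,0,0,0.8],
    [0,0,0,0,0.6],
    [0,0,0,0,0.4],
    [0,0,0,0,0.4],
    [0,0,0,0,0.4],
    [0,0,5,0,0.4],
    [0,0,20,0,0.4],
    [0,0,45,0,0.4],
    [0,0,75,0,0.4],
    [0,0,100,0,0.4]
  ]
}}

```text
clock: 24.08
position: [0.6069, -0.0849, 0.1829]
tool_rot: [3.141, -0.0, 1.4]
force: [-0.3, -0.4, 1.7]
grip_width: 0.0254
```

{"method": "servo_tool", "body": {
  "plan": [
    [0,0,25,0,0.4],
    [0,0,50,0,0.4],
    [0,-30,50,0,0.4],
    [0,-50,50,0,0.4],
    [0,-50,50,0,0.4],
    [0,-50,50,0,0.4],
    [0,-50,50,0,0.4],
    [0,-50,50,0,0.4],
    [0,-50,50,0,0.4],
    [0,-50,50,0,0.4]
  ]
}}

```text
clock: 24.92
position: [0.6069, -0.1342, 0.2309]
tool_rot: [-3.141, -0.0, 1.401]
force: [0.0, -0.7, -0.9]
grip_width: 0.0253
```

```bash
python3 - <<'E'
from workcell import bot
from h import *
import cv2
a=bot.grab_frame("scene");s=bot.observe();c=bot.calibration("wrist");w=bot.grab_frame("wrist");b=bot.grab_frame("side")
cv2.imwrite("pics/s9.png",a);cv2.imwrite("pics/w9.png",w)
b=b[150:300,200:430];cv2.imwrite("pics/d9.png",cv2.resize(cv2.convertScaleAbs(b,alpha=1.5),None,fx=3,fy=3,interpolation=2))
import pickle;pickle.dump((c,s),open("w9.pkl","wb"));print(s["position"],s["clock"])
E
```

```text
[ 0.60692965 -0.13443534  0.23089261] 24.9667
```

View pics/s9.png

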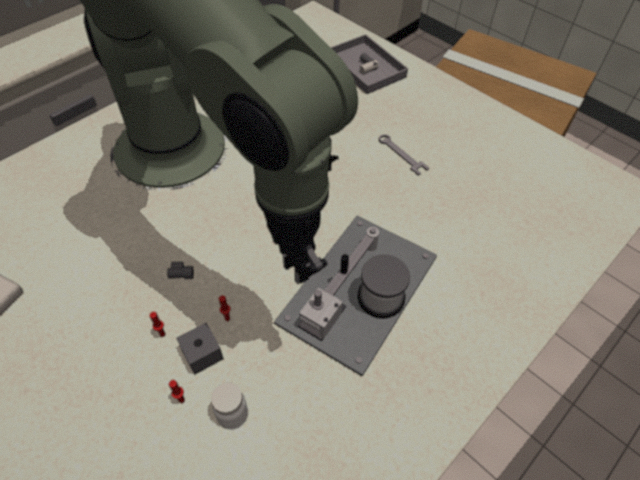

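View pics/w9.png

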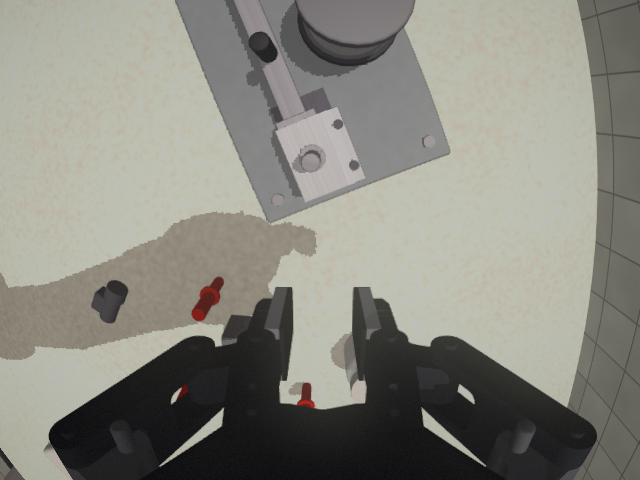

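View pics/d9.png

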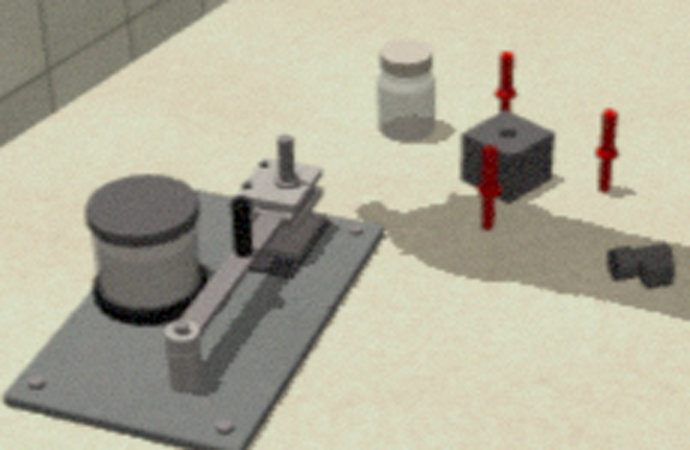

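The pin stands upright in the yoke with its collar on the ear, in the scene view at (319,300) and the wrist view at (311,158). The bar is trapped, and the jar, wrench and connector have not moved. One height check before handing in.

```bash
python3 - <<'E'
from h import *
from workcell import bot
import cv2
a=cv2.imread("pics/s9.png")[280:340,290:350];cv2.imwrite("pics/s9k.png",cv2.resize(cv2.convertScaleAbs(a,alpha=1.5),None,fx=9,fy=9,interpolation=2))
S=bot.calibration("scene");D=bot.calibration("side")
P=np.array([.607,-.0843,.114])
for C in(S,D):
    q=np.linalg.inv(C["T"])@np.r_[P,1];print(C["fx"]*q[0]/q[2]+C["cx"],C["fy"]*q[1]/q[2]+C["cy"])
E
```

```text
318.0365569508172 292.89359786784394
295.35772342202273 195.21210670012215
```

View pics/s9k.png

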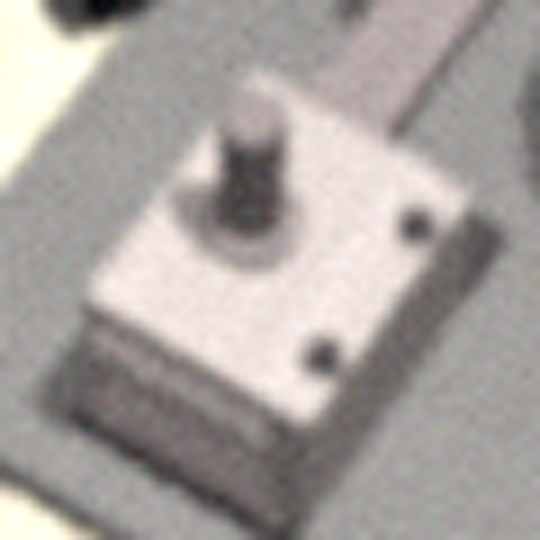

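The stem top is at about crop (252,112), which is pixel (317.6,292). That is within about 1 px of the (318.0,292.9) predicted for a fully seated pin.

```bash
python3 -c "
from workcell import bot
print(bot.job_done())"
```

```text
the job is handed in; nothing more can be done
None
```

The canister is locked: the bar is shut with its eye between the yoke's ears, and the steel pin is through all three layers with its collar flat on the upper ear. The job was handed in at about 25 s.

**How it went:** I closed the bar by its knob and found the yoke hole with the wrist camera at about (0.607, -0.084), roughly 9 mm off nominal. I then took the steel pin from its holder and lowered it in small steps. It met almost no resistance (under 2 N) until the collar seated, and the highest force I read while pressing it home was 18 N. I eased that to 7 N before opening the fingers.

**Last checks:**
- **Pin seating:** the tool stopped at 0.0812 m against 0.0813 m expected, and the stem top was within about 1 px of where a fully seated pin should appear.
- **Surroundings:** the pin stands upright and the gripper is clear. The jar, wrench, connector and red look-alikes look unmoved in the final scene view.

No check failed. The force was only read at the end of each move, so brief peaks in between were not seen.

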